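# Kit the shadow-cut tray and slide it home in its slot

## Task

Lay the loose corner bracket in its matching empty cut-out in the tray, properly down. Then push the tray along the bench, without lifting it, into the slot of the low wooden housing until it clicks past the spring catch and is fully home against the stop; do not ram it, and leave the other things on the bench where they are.

Things in the scene. Friction and masses are not known exactly. Their poses are not given: they have to be found in the camera images.
- housing: Low wooden slot housing screwed to the bench, 132 (x) x 140 (y) x 28 mm, with a round steel boss 14 mm high on its roof. Origin: centre of its underside, on the bench; z up. The tray slides in along +x, on the bench top. Inside: side walls at y = +-56.5 mm; roof underside 22 mm above the bench (16.5 mm where |y| > 47 mm); end stop face at x = +52 mm.
- mouth (a point): Middle of the slot's mouth, on the bench, at x = -66 mm of the housing; axes as the housing's. Two flared cheeks, 22 mm high, stand before it at each side out to 13 mm from it and widen the opening by about 6 mm a side.
- catch (a point): Sprung steel ball under the housing's roof, at x = +49 mm, below the boss. It rides over a ridge on the tray's nose from about 9 to 2 mm before home: there the whole push needed rises from 2 to 5 N to about 12 to 22 N, then drops as the ball falls behind the ridge, 2 mm before the end stop. The ball then keeps the tray in.
- home (a point): Where the tray's origin belongs when the tray is home: on the bench at x = -13, y = 0 mm of the housing, axes as the housing's, tray axes parallel to them. The tray's rear end then stands out 12 mm from the mouth.
- tray: Plywood shadow-cut tray, a loose slab 130 (x) x 110 (y) x 14 mm, 0.2 to 0.4 kg. Origin: centre of its underside; z up. Its +x end, with a ridge and a short groove for the catch, goes in first. Starts on the bench before the mouth, up to 20 mm and 0.2 rad out of line, its nose 43 to 63 mm from the mouth. A part properly down stands 6 mm above its top and just passes under the slot's roof.
- cutout (a point): The empty L-shaped cut-out, 8 mm deep with 1.5 mm clearance all round; the point, on its floor (6 mm above the tray's underside), is where the corner bracket's origin belongs, at x = -20, y = 0 mm of the tray. Its axes are the tray's, and the bracket's axes must be parallel to them and point the same way.
- corner: Corner bracket: flat pale metal L, 14 mm thick, 60 x 60 mm outside, both arms 18 mm wide, 0.08 kg, loose on the bench, right face up. Origin: centre of the 60 x 60 mm outline, underside; z up. Outer corner at x = -30, y = -30 mm: one arm runs along x at y = -30 to -12 mm, the other along y at x = -30 to -12 mm.
- strap: Straight flat metal strap, 18 (x) x 75 (y) x 14 mm, 0.08 kg, already lying loose in its cut-out in the tray, where it must stay. Origin: centre of its underside.
- tee: T-shaped flat metal plate, 56 x 56 x 14 mm, 18 mm arms, loose on the bench beside the corner bracket (they may swap places). Fits no cut-out; leave it alone. Origin: centre of its outline on the underside.
- nail_tin: Round tin with a green lid, 68 mm across, 32 mm high; leave it alone. Origin: centre of its underside.
- offcut: Wood offcut, 60 x 45 x 30 mm, beyond the housing; leave it alone. Origin: centre of its underside.
Mind the look-alikes: they are no part of the job. Leave any orange or yellow look-alike of the corner alone.

How it is judged:
On the way, in this order (a step that is already met when the one before it is completed fails the run):
1. the corner bracket lies down in its cut-out while the tray is still outside the slot (x of corner in the frame of tray between -0.024 and -0.016 m and y of corner in the frame of tray between -0.004 and 0.004 m and z of corner in the frame of tray between 0.004 and 0.0085 m and angle between the z axis of corner and the z axis of tray, either way round below 0.06 rad and x of tray in the frame of housing below -0.135 m), for 0.2 s.
2. the tray is home in the slot (x of tray in the frame of housing between -0.016 and -0.01 m and y of tray in the frame of housing between -0.003 and 0.003 m and z of tray in the frame of housing below 0.003 m and angle between the x axis of tray and the x axis of housing, either way round below 0.05 rad), for 0.2 s.
At the end, for the whole second after the job is handed in: Tray within 3 mm (along and across) and 0.05 rad of its home pose in the housing; corner bracket and strap each down in its own cut-out (within 4 mm across, at most 2.5 mm above the cut-out floor, flat within 0.06 rad); all at rest and released (all of step 2 and x of corner in the frame of tray between -0.024 and -0.016 m and y of corner in the frame of tray between -0.004 and 0.004 m and z of corner in the frame of tray between 0.004 and 0.0085 m and angle between the z axis of each of corner, strap and the z axis of tray, either way round below 0.06 rad and x of strap in the frame of tray between 0.032 and 0.04 m and y of strap in the frame of tray between -0.004 and 0.004 m and z of strap in the frame of tray between 0.004 and 0.0085 m and linear speed of each of tray, corner, strap below 0.01 m/s); the robot touches nothing.
It fails at once if the fingers push the tray or the housing with more than 60 N (contact force between the fingers and tray above 60 N or contact force between the fingers and housing above 60 N).
It fails at once if the tray is lifted more than 15 mm off the bench (height (world z) of tray above 0.015 m).
It fails at once if the T-plate, tin or offcut is moved by more than 30 mm (distance of any of tee, nail_tin, offcut from where it was at the start of the episode above 0.03 m).
It also fails if it takes over 64 s, if anything falls off the work surface, if the arm or the gripper's body presses on something with over 40 N, if the wrist force passes 120 N, or if a joint passes its speed limit or range.

## Robot

A 7-joint arm with a two-finger parallel gripper is mounted at the origin on a cart in front of the work surface, level with it; the furniture and walls round the work are solid. World frame = base frame: x ahead of the robot, y to its left, z up, the work surface at z = 0. Lengths are in m, angles in rad, forces in N, time in s.
With the tool pointing down it reaches from about 0.425 to 0.925 m from the base axis. Payload 6.8 kg.
Tool frame: the origin (TCP) lies at the very end of the fingers, on their centre line; the grasp point (between the pads) lies 19 mm behind it (r.tcp_to_grasp is the distance from the TCP to the grasp point, in m); z points along the fingers, y is the line along which they close (so a half turn about z gives the same grasp; the last joint's range is limited). The gripper opens to 85 mm and grips with 20 to 120 N. Pads are 22 mm wide; open, the fingers measure 114 mm over their backs; the gripper's body (76 mm by 85 mm) begins 54 mm behind the grasp point. The pads swing forward as they close: fully open they stand 13 mm farther back than shut.
Start: joints at [-1.268, 0.477, 0.022, 1.555, -0.011, 1.109, -0.083], TCP at [0.27, 0.619, 0.231] pointing down, gripper open.
Joint ranges: [-2.96, 2.96], [-0.34, 2.1], [-1.41, 1.46], [0.24, 2.44], [-1.37, 4.51], [0.17, 1.92], [-2.96, 2.96]. Speed limits (rad/s): [2.39, 2.39, 3.14, 3.14, 3.14, 3.14, 3.14].

## Interface

Orientations are given as a rotation vector (axis times angle).
In Python, from bench import r gives the robot as it stands.
- The arm moves only by the tool step_arm, never from a script. Its argument "moves" is a list of rows, each a list of 7 numbers: the shift along the tool's x, y, z in mm, then the turn, a rotation vector about the tool's x, y, z in rad, then the finger opening in mm, from 0 to 85.4. A call has 1 to 8 rows; each row is the pose to reach, as a shift and turn from the pose commanded when the call began, along the tool's axes at that moment; what a row does not reach only later rows make up. A row lasts 1/10 s, in which the tool goes at most 50 mm and 8.59 degrees, less where a joint would pass 70% of its speed; a pose out of reach is approached as far as the arm can. A call with a gripper value outside its range is refused whole. The fingers move at their own pace and stop on an object; "grip_force" is the grip in N (left out, the last holds). Time passes only in rows, so rows that repeat a pose let the fingers close. It gives the time, the measured TCP pose, the force, the opening and the grip force at its end, in the units of the state.
- r.get_obs(): the state, without advancing time (a new reading comes with each control period).
- r.grab_frame(name): name is "side" or "top" or "wrist"; returns a dict with "image" (400x640x3 uint8, red, green, blue), "depth" (400x640 float32, m along the optical axis (not along the pixel's ray), 0 where there is no reading), "mtx" (3x3 intrinsics, pixels), "rvec" (rotation vector, rad) and "tvec" (3), from world to camera coordinates, as OpenCV has them. Camera axes: x right, y down, z forward; pixel columns grow to the right and rows downward; lengths in m; the calibration is good to about 2 mm. The wrist camera is an equidistant fisheye: a pixel r from the principal point sees the ray r / f radians off the axis. A picture is of the moment at which its call begins.
- r.hand_in(): hands the job in; it is judged then, once.
The state is a dict: "clock": time; "joints": joint angles; "qvel": joint speeds; "tau": joint torques, N m; "tcp_pos": TCP position; "orientation": TCP orientation; "contact_force": force on the tool from outside, world axes, zero at the start; "moment": the same for the moment, N m; "grip_width": finger opening in m; "gripper_force": force on a finger pad.
Only numpy, scipy, OpenCV 4.12 (cv2) and the standard library are available. Lean on these libraries where they do the work, as an engineer would, in place of code of your own. Each camera call takes 0.05 s, during which the arm holds its last target. There are 200 camera calls.

## Working session

There is one attempt and no reset: what is moved stays moved. The work goes in short steps, Python scripts to look and compute and a tool call to move; the robot and the scene stay as the last step left them, time stands still between calls to the robot, and variables do not carry over. Pictures are saved under pics/ and viewed, at most 10 in all, crops included, and the job is handed in when it is done.

Besides the shell and the picture viewer there is one more tool, called after "Request:" as name([rows], argument=value, ...), one row to a line, values as JSON. step_arm: Moves the arm, as the interface text tells. Its arguments: {"type":"object","properties":{"moves":{"type":"array","items":{"type":"array","items":{"type":"number"}}},"grip_force":{"type":"number"}},"required":["moves"]}

```bash
mkdir -p pics; cat > h.py <<'E'
import numpy as np, cv2
from bench import r
def grab(n,save=None):
    f=r.grab_frame(n); 
    if save: cv2.imwrite(f'pics/{save}.png',f['image'][:,:,::-1])
    return f
def cloud(f):
    K=f['mtx'];R=cv2.Rodrigues(np.array(f['rvec'],float))[0];t=np.array(f['tvec'],float).ravel()
    v,u=np.mgrid[:400,:640];d=f['depth']
    P=np.stack([(u-K[0,2])/K[0,0]*d,(v-K[1,2])/K[1,1]*d,d],-1)
    return (P-t)@R
def ray(f,uv,z):
    K=f['mtx'];R=cv2.Rodrigues(np.array(f['rvec'],float))[0];t=np.array(f['tvec'],float).ravel()
    uv=np.atleast_2d(uv).astype(float)
    d=np.c_[(uv[:,0]-K[0,2])/K[0,0],(uv[:,1]-K[1,2])/K[1,1],np.ones(len(uv))]@R
    c=-R.T@t; return c+d*((z-c[2])/d[:,2])[:,None]
E
python3 - <<'E'
from h import *
f=grab('top','top'); g=grab('side','side')
for x in(f,g):
    print(x['mtx'].tolist(),x['rvec'],x['tvec']); R=cv2.Rodrigues(np.array(x['rvec'],float))[0]; print(-R.T@np.array(x['tvec']).ravel())
o=r.get_obs();print(o)
print(r.tcp_to_grasp)
E
```

```text
[[395.79447161807946, 0.0, 316.4720036799756], [0.0, 395.79447161807946, 194.5345781501095], [0.0, 0.0, 1.0]] [ 2.17575897 -2.1143152   0.17683577] [-0.02290426  0.5481364   1.05458829]
[3.79211797e-01 9.58466636e-04 1.12664638e+00]
[[493.04781114268616, 0.0, 320.6994606368087], [0.0, 493.04781114268616, 202.54676497094894], [0.0, 0.0, 1.0]] [ 0.12817779  2.85846016 -1.25880852] [ 0.52920768 -0.02003258  1.66857978]
[0.60764252 1.19815339 1.12241685]
{'clock': 0.1, 'joints': array([-1.26806478,  0.47769834,  0.02236836,  1.5563415 , -0.0114955 ,
        1.10930452, -0.08307543]), 'qvel': array([-0.00088725, -0.00165304, -0.00052039, -0.00228265, -0.00036366,
       -0.00038538,  0.00022739]), 'tau': array([ 3.28001399e-03, -5.97765505e+01,  1.61315940e+00, -2.81953418e+01,
        1.27553375e-02,  5.17727807e-03,  1.04315767e-06]), 'tcp_pos': array([0.2693904 , 0.61833663, 0.23044092]), 'orientation': array([-6.40726192e-01, -3.07535573e+00,  2.53012630e-03]), 'contact_force': array([ 0.35964981, -0.08703159, -0.43665396]), 'moment': array([ 0.00643682, -0.03190357,  0.01631786]), 'gripper_force': 0.0, 'grip_width': 0.0853023789011168}
0.0187
```

View pics/top.png

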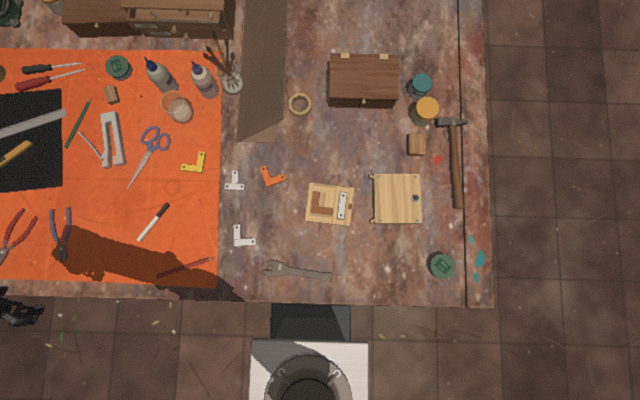

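View pics/side.png

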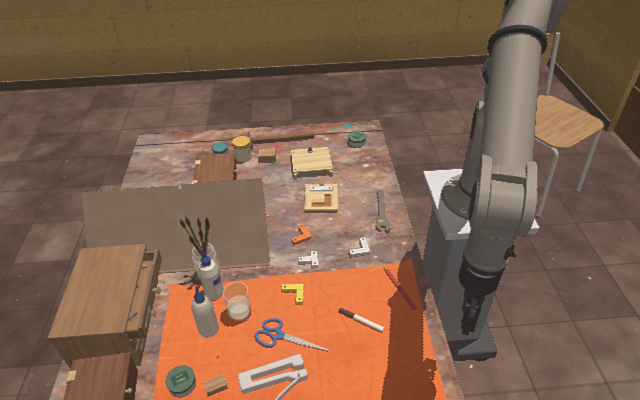

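```bash
python3 - <<'E'
from h import *
f=grab('top'); im=f['image']
cv2.imwrite('pics/crop.png',cv2.resize(im[160:260,220:440,::-1],None,fx=3.6,fy=3.6,interpolation=cv2.INTER_CUBIC))
P=cloud(f); z=P[...,2]
print('bench z',np.median(z[240:255,300:360]))
def fit(m,name,zt):
    n,l,s,c=cv2.connectedComponentsWithStats(m.astype(np.uint8))
    for i in range(1,n):
        if s[i,4]>60:
            ys,xs=np.where(l==i); w=ray(f,np.c_[xs,ys],zt)[:,:2]
            b=cv2.minAreaRect((w*1000).astype(np.float32)); print(name,s[i].tolist(),b,np.median(z[ys,xs]))
roi=np.zeros((400,640),bool);roi[155:255,222:435]=1
hsv=cv2.cvtColor(im,cv2.COLOR_RGB2HSV)
wood=roi&(hsv[...,0]>12)&(hsv[...,0]<28)&(hsv[...,2]>150)&(hsv[...,1]>60)
fit(wood,'wood',.014); fit(wood,'wood28',.028)
fit(roi&(hsv[...,1]<45)&(hsv[...,2]>170),'white',.014)
E
```

```text
bench z -0.0004517846252100743
wood [370, 173, 53, 50, 2287] ((551.9539794921875, -235.27566528320312), (141.2294464111328, 148.13023376464844), 1.6466165781021118) 0.027351477046908018
wood [304, 182, 51, 45, 1384] ((528.7684936523438, -44.10609436035156), (133.15847778320312, 124.55027770996094), 85.11933898925781) 0.013095512318536135
wood [397, 232, 13, 23, 106] ((421.37139892578125, -249.47454833984375), (34.576873779296875, 55.25830841064453), 60.324092864990234) -0.0009515073257049562
wood28 [370, 173, 53, 50, 2287] ((549.7804565429688, -232.30322265625), (139.45245361328125, 146.26638793945312), 1.6466162204742432) 0.027351477046908018
wood28 [304, 182, 51, 45, 1384] ((526.8866577148438, -43.53907012939453), (131.48300170898438, 122.9831314086914), 85.11934661865234) 0.013095512318536135
wood28 [397, 232, 13, 23, 106] ((420.8409118652344, -246.3234405517578), (34.14179229736328, 54.563018798828125), 60.324100494384766) -0.0009515073257049562
white [225, 170, 19, 20, 175] ((589.6234130859375, 228.6354217529297), (55.230472564697266, 51.656822204589844), 1.7041265964508057) 0.01356035940747471
white [338, 192, 8, 27, 148] ((525.2440795898438, -79.84192657470703), (17.233596801757812, 74.22372436523438), 84.80536651611328) 0.019464888261643942
white [234, 225, 22, 21, 213] ((433.3946533203125, 190.5603790283203), (56.30851364135742, 58.44766616821289), 3.4231138229370117) 0.013582206219627828
```

View pics/crop.png

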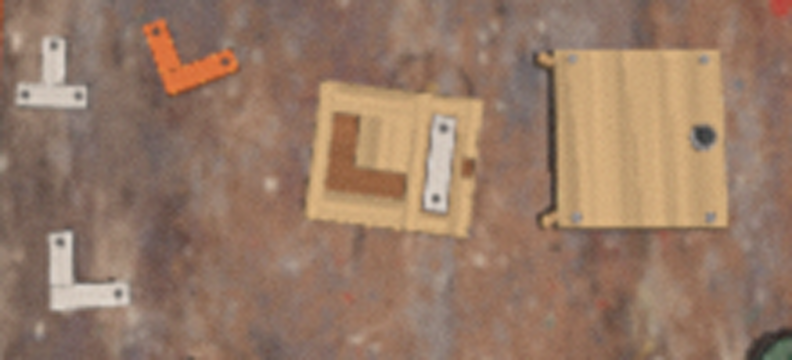

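```bash
cat >> h.py <<'E'
from scipy.spatial.transform import Rotation as Ro
def plan(pos,phi):
    "tool down at pos, tool y at world angle phi (or phi+pi, whichever nearer)"
    o=r.get_obs(); R0=Ro.from_rotvec(o['orientation']); best=None
    for k in(0,np.pi):
        y=np.array([np.cos(phi+k),np.sin(phi+k),0]);z=np.array([0,0,-1.]);x=np.cross(y,z)
        rv=(R0.inv()*Ro.from_matrix(np.c_[x,y,z])).as_rotvec()
        if best is None or np.linalg.norm(rv)<np.linalg.norm(best): best=rv
    s=R0.inv().apply(np.array(pos)-o['tcp_pos'])*1000
    print('shift mm',s.round(1),'rot',best.round(4),'| tcp',o['tcp_pos'].round(4),'ydir',np.degrees(np.arctan2(*R0.as_matrix()[[1,0],1])).round(2),'F',o['contact_force'].round(1),'t',round(o['clock'],2),'w',round(o['grip_width'],4))
def wcast(f,uv,z):
    K=f['mtx'];R=cv2.Rodrigues(np.array(f['rvec'],float))[0];t=np.array(f['tvec'],float).ravel()
    uv=np.atleast_2d(uv).astype(float)
    a=(uv[:,0]-K[0,2])/K[0,0];b=(uv[:,1]-K[1,2])/K[1,1];th=np.hypot(a,b)+1e-12
    d=np.c_[np.sin(th)*a/th,np.sin(th)*b/th,np.cos(th)]@R
    c=-R.T@t; return c+d*((z-c[2])/d[:,2])[:,None]
def wproj(f,P):
    K=f['mtx'];R=cv2.Rodrigues(np.array(f['rvec'],float))[0];t=np.array(f['tvec'],float).ravel()
    p=np.atleast_2d(P)@R.T+t; rr=np.hypot(p[:,0],p[:,1])+1e-12; th=np.arctan2(rr,p[:,2])
    return np.c_[K[0,0]*th*p[:,0]/rr+K[0,2],K[1,1]*th*p[:,1]/rr+K[1,2]]
E
python3 - <<'E'
from h import *
plan([.42,.19,.2],0); plan([.42,.19,.2],np.pi/2)
E
```

```text
shift mm [-309.1 -332.6   31.1] rot [-1.20e-03  9.00e-04  1.16e+00] | tcp [0.2694 0.6184 0.2306] ydir 66.47 F [-0.6 -0.4 -0.7] t 0.15 w 0.0854
shift mm [-309.1 -332.6   31.1] rot [-1.400e-03 -2.000e-04 -4.108e-01] | tcp [0.2694 0.6184 0.2306] ydir 66.47 F [-0.6 -0.4 -0.7] t 0.15 w 0.0854
```

Request:
step_arm([
  [-40,-42,4,0,0,0.145,60],
  [-75,-83,8,0,0,0.29,40],
  [-115,-125,12,0,0,0.435,40],
  [-155,-166,16,0,0,0.58,40],
  [-193,-208,20,0,0,0.725,40],
  [-232,-250,24,0,0,0.87,40],
  [-270,-291,28,0,0,1.015,40],
  [-309,-333,31,0,0,1.16,40],
])

```text
clock: 0.95
tcp_pos: [0.4017, 0.2403, 0.2035]
orientation: [-2.228, -2.215, -0.0]
contact_force: [1.6, -0.4, 0.3]
grip_width: 0.0398
gripper_force: 0.0
```

Request:
step_arm([
  [0,0,0,0,0,0,40],
  [0,0,0,0,0,0,40],
])

```text
clock: 1.15
tcp_pos: [0.4018, 0.2414, 0.2037]
orientation: [-2.223, -2.219, -0.0]
contact_force: [0.2, 0.6, -0.4]
grip_width: 0.0399
gripper_force: 0.0
```

```bash
python3 - <<'E'
from h import *
plan([.42,.19,.2],0)
f=grab('wrist','w1'); print(f['mtx'],f['rvec'],f['tvec'])
print(wproj(f,[[.433,.19,.014],[.42,.19,.0]]))
E
```

```text
shift mm [-51.4  18.3   3.7] rot [-0.0001 -0.0003 -0.002 ] | tcp [0.4018 0.2414 0.2037] ydir -0.12 F [ 0.2  0.6 -0.4] t 1.15 w 0.0399
[[309.70691629   0.         318.35215723]
 [  0.         309.70691629 203.31928118]
 [  0.           0.           1.        ]] [-2.86382228e+00  1.61823507e-03 -3.05282272e-04] [-0.40193969  0.20483758  0.41729704]
[[345.40685274 225.6458099 ]
 [333.46353945 221.63635244]]
```

View pics/w1.png

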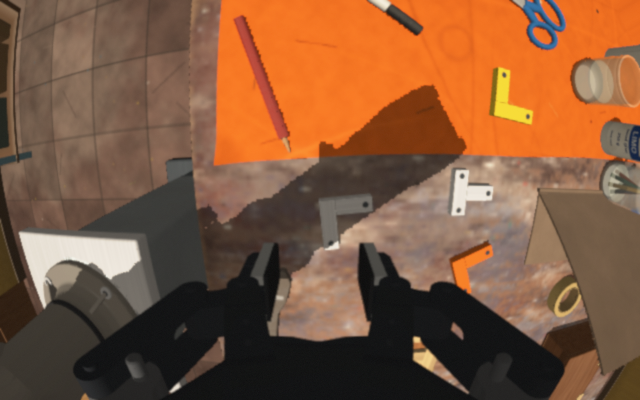

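Request:
step_arm([
  [-27,5,52,0,0,0,40],
  [-53,10,104,0,0,0,40],
  [-53,10,104,0,0,0,40],
  [-53,10,104,0,0,0,40],
])

```text
clock: 1.6
tcp_pos: [0.4098, 0.1887, 0.0975]
orientation: [-2.22, -2.222, 0.008]
contact_force: [-0.2, 0.5, -0.2]
grip_width: 0.0396
gripper_force: 0.0
```

```bash
python3 - <<'E'
from h import *
f=grab('wrist'); im=f['image'];cv2.imwrite('pics/w2.png',im[60:320,200:480,::-1].repeat(2,0).repeat(2,1))
plan([.412,.188,.1],0)
R=cv2.Rodrigues(np.array(f['rvec'],float))[0];print('cam',-R.T@f['tvec'])
print(wproj(f,[[.433,.19,.014],[.412,.188,.014]]))
hsv=cv2.cvtColor(im,cv2.COLOR_RGB2HSV); p=wproj(f,[[.412,.205,.014]])[0].astype(int); print(p,hsv[p[1]-20:p[1]+30:6,p[0]-30:p[0]+50:8].tolist())
E
```

```text
shift mm [-2.2  1.1 -1. ] rot [-0.0019  0.0012  0.0019] | tcp [0.4109 0.1902 0.099 ] ydir 0.11 F [-0.5 -0.   0.3] t 1.65 w 0.0398
cam [0.41050125 0.25882443 0.23881005]
[[348.82418265 208.2876084 ]
 [321.23717942 210.7285262 ]]
[321 188] [[[10, 72, 81], [13, 81, 79], [13, 78, 78], [15, 30, 101], [16, 31, 108], [18, 27, 114], [15, 25, 121], [16, 26, 129], [18, 25, 130], [18, 25, 131]], [[11, 68, 75], [10, 73, 77], [12, 62, 90], [17, 26, 136], [18, 25, 133], [17, 27, 134], [19, 26, 136], [18, 25, 135], [17, 27, 133], [15, 27, 133]], [[7, 59, 74], [5, 61, 75], [14, 55, 102], [16, 28, 137], [17, 27, 134], [17, 26, 137], [17, 27, 131], [16, 29, 132], [17, 27, 132], [18, 29, 134]], [[4, 54, 75], [4, 52, 78], [9, 60, 85], [17, 26, 136], [16, 25, 133], [17, 26, 137], [18, 25, 130], [17, 27, 130], [16, 25, 130], [17, 27, 131]], [[4, 54, 76], [2, 49, 78], [8, 74, 76], [16, 28, 136], [18, 25, 132], [17, 26, 136], [13, 55, 88], [8, 57, 80], [9, 61, 80], [9, 60, 81]], [[6, 64, 76], [6, 62, 78], [10, 80, 80], [17, 27, 133], [16, 25, 131], [17, 26, 135], [12, 72, 88], [11, 70, 88], [10, 67, 88], [10, 67, 84]], [[10, 74, 83], [8, 72, 82], [11, 79, 87], [16, 29, 132], [18, 29, 133], [15, 27, 133], [13, 70, 98], [13, 76, 101], [13, 76, 101], [12, 74, 100]], [[17, 61, 84], [12, 73, 91], [11, 72, 103], [17, 27, 130], [17, 27, 133], [16, 25, 131], [13, 71, 104], [12, 69, 107], [13, 71, 111], [14, 71, 111]], [[12, 80, 93], [14, 81, 98], [14, 75, 109], [17, 27, 130], [19, 27, 133], [16, 25, 130], [14, 71, 107], [15, 73, 108], [14, 71, 107], [14, 74, 104]]]
```

View pics/w2.png

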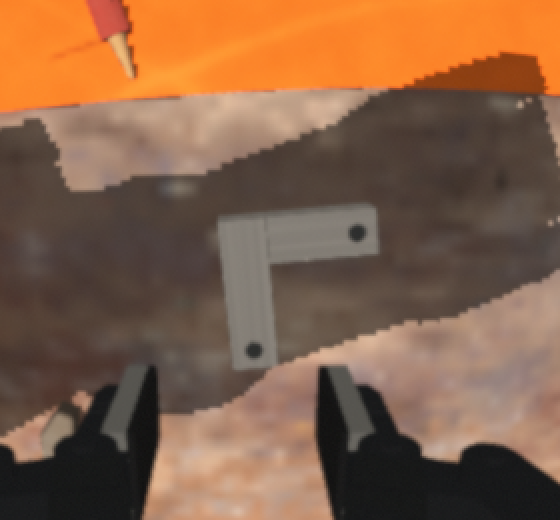

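```bash
cat >> h.py <<'E'
def lpose(f,m,z):
    "pose of an L from mask m (convex hull in plane z): world centre, world angle of L's y axis"
    n,l,s,c=cv2.connectedComponentsWithStats(m.astype(np.uint8)); i=1+np.argmax(s[1:,4])
    cn=max(cv2.findContours((l==i).astype(np.uint8),0,cv2.CHAIN_APPROX_NONE)[0],key=len)[:,0]
    w=(wcast(f,cn,z)[:,:2]*1e3).astype(np.float32)
    ap=cv2.approxPolyDP(w.reshape(-1,1,2),5,True)[:,0]
    return w,ap,s[i].tolist()
def fitL(w,h,iters=20):
    "least squares of an L outline (edges at +-h[0], -h[1] inner) to contour points w (mm)"
    from scipy.optimize import least_squares
    o,i=h
    V=np.array([[-o,-o],[o,-o],[o,i],[i,i],[i,o],[-o,o]])
    A=V;B=np.roll(V,-1,0)
    def res(p):
        c,s=np.cos(p[2]),np.sin(p[2]); q=(w-p[:2])@np.array([[c,-s],[s,c]])
        d=[]
        for a,b in zip(A,B):
            t=np.clip(((q-a)@(b-a))/((b-a)@(b-a)),0,1); d.append(np.linalg.norm(q-a-t[:,None]*(b-a),axis=1))
        return np.min(d,0)
    p0=np.r_[(w.max(0)+w.min(0))/2,-np.pi/2]
    s=least_squares(res,p0,loss='soft_l1'); return s.x,np.sqrt(np.mean(s.fun**2))
E
python3 - <<'E'
from h import *
f=grab('wrist'); hsv=cv2.cvtColor(f['image'],cv2.COLOR_RGB2HSV)
m=(hsv[...,1]<45)&(hsv[...,2]>90); roi=np.zeros_like(m); roi[150:250,300:400]=1; m&=roi
w,ap,s=lpose(f,m,.014); print(ap,s)
p,e=fitL(w,(30,-12)); print('L centre mm',p[:2],'x-axis deg',np.degrees(p[2]),e)
th=p[2]; g=p[:2]+np.array([[np.cos(th),-np.sin(th)],[np.sin(th),np.cos(th)]])@[3,-21]
print('grasp',g); plan([g[0]/1e3,g[1]/1e3,.0055],th+np.pi/2)
E
```

```text
[[460.9842  225.05775]
 [403.38245 220.6911 ]
 [408.54956 160.49655]
 [425.225   163.12286]
 [421.40598 202.38092]
 [462.66803 207.34245]] [307, 163, 81, 83, 3147]
L centre mm [434.81531089 193.26276643] x-axis deg -84.30534776983453 0.6332900017579327
grasp [414.21662996 188.19380756]
shift mm [-2.9  2.4 94.5] rot [ 0.0002 -0.0005 -0.097 ] | tcp [0.4118 0.191  0.1   ] ydir 0.13 F [0.5 0.7 0.2] t 1.7 w 0.04
```

Request:
step_arm([
  [-5,2.5,40,0,0,-0.097,40],
  [-5,2.5,75,0,0,-0.097,40],
  [-5,2.5,94,0,0,-0.097,40],
  [-5,2.5,94,0,0,-0.097,40],
  [-5,2.5,94,0,0,-0.097,40],
])

```text
clock: 2.2
tcp_pos: [0.415, 0.186, 0.0068]
orientation: [2.109, 2.328, 0.003]
contact_force: [0.0, 0.3, -0.3]
grip_width: 0.0401
gripper_force: 0.0
```

```bash
python3 - <<'E'
from h import *
plan([.4142,.1862,.0055],np.radians(5.7))
E
```

```text
shift mm [ 0.3 -0.7  1.3] rot [ 0.0016 -0.0014 -0.0008] | tcp [0.415  0.186  0.0068] ydir 5.65 F [ 0.   0.3 -0.3] t 2.2 w 0.0401
```

Request:
step_arm([
  [0,0,0.5,0,0,0,15],
  [0,0,0.5,0,0,0,10],
  [0,0,0.5,0,0,0,5],
  [0,0,0.5,0,0,0,5],
  [0,0,0.5,0,0,0,5],
  [0,0,-50,0,0,0,5],
  [0,0,-95,0,0,0,5],
  [0,0,-95,0,0,0,5],
], grip_force=40)

```text
clock: 3.0
tcp_pos: [0.4176, 0.1863, 0.1062]
orientation: [2.11, 2.325, 0.017]
contact_force: [1.0, 0.4, -0.8]
grip_width: 0.0166
gripper_force: 39.8
```

```bash
python3 - <<'E'
from h import *
# rough tray pose from top cam -> pocket origin
c=np.array([.529,-.044]); th=np.radians(-90-5)
x=np.array([np.cos(th),np.sin(th)]);y=np.array([-x[1],x[0]])
pk=c-.02*x; g=pk+.005*x-.021*y
print(pk,g); plan([*g,.12],th+np.pi/2)
f=grab('wrist','w3'); hsv=cv2.cvtColor(f['image'],cv2.COLOR_RGB2HSV)
E
```

```text
[ 0.53074311 -0.02407611] [ 0.50938725 -0.02722681]
shift mm [-221.3   70.9  -14.4] rot [ 0.0087 -0.0065  0.1838] | tcp [0.4176 0.1863 0.1062] ydir 5.53 F [ 1.   0.4 -0.8] t 3.0 w 0.0166
```

View pics/w3.png

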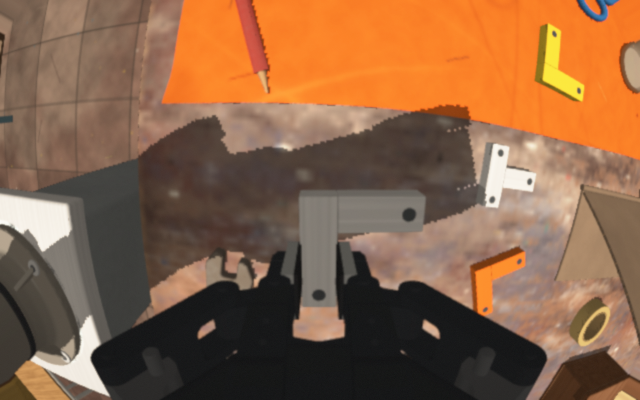

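Request:
step_arm([
  [-45,10,-8,0,0,0.03,5],
  [-93,21,-14,0,0,0.06,5],
  [-140,32,-14,0,0,0.09,5],
  [-188,43,-14,0,0,0.12,5],
  [-236,54,-14,0,0,0.15,5],
  [-284,65,-14,0,0,0.184,5],
  [-284,65,-14,0,0,0.184,5],
  [-284,65,-14,0,0,0.184,5],
])

```text
clock: 3.85
tcp_pos: [0.5055, -0.0932, 0.114]
orientation: [-2.319, -2.119, 0.002]
contact_force: [0.6, 0.3, -1.2]
grip_width: 0.0163
gripper_force: 39.9
```

Request:
step_arm([
  [0,0,0,0,0,0,5],
  [0,0,0,0,0,0,5],
])

```text
clock: 4.05
tcp_pos: [0.5058, -0.0901, 0.1143]
orientation: [-2.312, -2.125, 0.0]
contact_force: [-0.1, -0.0, -0.7]
grip_width: 0.0168
gripper_force: 39.9
```

```bash
python3 - <<'E'
from h import *
plan([.509,-.027,.12],np.radians(-5))
f=grab('wrist','w4')
print(wproj(f,[[.531,-.024,.014],[.529,-.044,.014]]))
E
```

```text
shift mm [63.2 -2.1 -5.7] rot [-0.0011 -0.0008  0.0033] | tcp [ 0.5058 -0.0901  0.1143] ydir -4.81 F [-0.1 -0.  -0.7] t 4.05 w 0.0168
[[343.42961041 119.61307154]
 [342.74963358 145.2113026 ]]
```

View pics/w4.png

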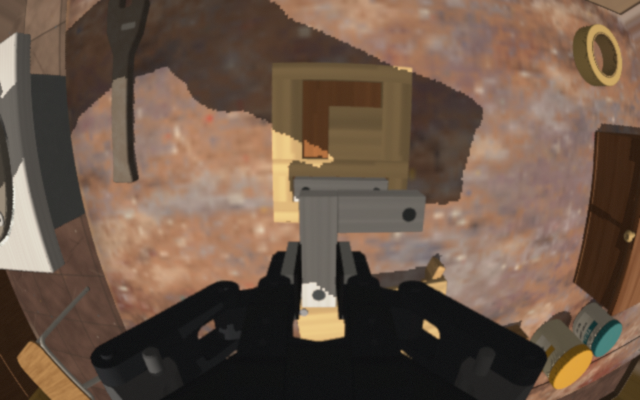

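```bash
cat >> h.py <<'E'
def wz(f):
    K=f['mtx'];R=cv2.Rodrigues(np.array(f['rvec'],float))[0];t=np.array(f['tvec'],float).ravel()
    v,u=np.mgrid[:400,:640];a=(u-K[0,2])/K[0,0];b=(v-K[1,2])/K[1,1];th=np.hypot(a,b)+1e-12
    P=f['depth'][...,None]*np.stack([np.tan(th)*a/th,np.tan(th)*b/th,np.ones_like(a)],-1)
    return (P-t)@R
def report(n,p,e,ap): print(n,'centre',p[:2].round(2),'xdeg',np.degrees(p[2]).round(2),'rms',round(e,2),'corners',ap.round(1).tolist())
E
python3 - <<'E'
from h import *
f=grab('wrist'); im=f['image'];hsv=cv2.cvtColor(im,cv2.COLOR_RGB2HSV); P=wz(f)
o=r.get_obs()['tcp_pos']; zt=o[2]+.0077
print(hsv[95,[285,295,310,340,370,395]].tolist(),hsv[[75,120,150],[313,313,313]].tolist(),hsv[120,350],P[95,[310,340,370,395],2],P[135,360],'Ltop',P[210,[320,340,380,400],2],zt)
roi=np.zeros((400,640),bool); roi[70:170,290:395]=1
m=roi&(hsv[...,0]<13)&(hsv[...,1]>130)
for z in(.006,.014):
    w,ap,s=lpose(f,m,z); report('pocket%g'%z,*fitL(w,(31.5,-10.5)),ap); report(' size30',*fitL(w,(30.5,-11)),ap)
print(s)
roi[:]=0;roi[180:285,290:430]=1
m=roi&(abs(P[...,2]-zt)<.008)&(hsv[...,1]<60)&(hsv[...,2]>80)
w,ap,s=lpose(f,m,zt); report('held',*fitL(w[w[:,1]>o[1]*1e3+8],(30,-12)),ap); report('held all',*fitL(w,(30,-12)),ap);print(s)
E
```

```text
[[18, 117, 118], [18, 114, 98], [12, 157, 81], [13, 160, 78], [13, 160, 86], [18, 117, 116]] [[17, 113, 113], [12, 163, 83], [13, 163, 180]] [ 18 114  98] [0.00463516 0.0050135  0.00434994 0.01170332] [ 0.54364664 -0.03722236  0.01125882] Ltop [0.12003568 0.25601836 0.12041857 0.12060224] 0.12224433893745308
pocket0.006 centre [516.39 -29.68] xdeg -127.53 rms 2.72 corners [[518.2000122070312, -9.800000190734863], [502.29998779296875, -27.899999618530273], [516.7000122070312, -18.600000381469727], [517.7999877929688, -24.299999237060547]]
 size30 centre [516.48 -30.38] xdeg -127.53 rms 2.72 corners [[518.2000122070312, -9.800000190734863], [502.29998779296875, -27.899999618530273], [516.7000122070312, -18.600000381469727], [517.7999877929688, -24.299999237060547]]
pocket0.014 centre [516.31 -29.88] xdeg -127.55 rms 2.63 corners [[518.0, -10.100000381469727], [502.6000061035156, -27.700000762939453], [516.5999755859375, -18.600000381469727], [517.7000122070312, -24.200000762939453]]
 size30 centre [516.5  -30.51] xdeg -127.6 rms 2.63 corners [[518.0, -10.100000381469727], [502.6000061035156, -27.700000762939453], [516.5999755859375, -18.600000381469727], [517.7000122070312, -24.200000762939453]]
[307, 103, 20, 27, 117]
held centre [527.81 -86.16] xdeg -183.11 rms 2.58 corners [[496.79998779296875, -99.80000305175781], [513.2000122070312, -101.19999694824219], [516.4000244140625, -72.9000015258789], [556.2999877929688, -76.69999694824219], [558.0, -59.5], [500.6000061035156, -53.900001525878906]]
held all centre [527.59 -86.01] xdeg -94.51 rms 1.68 corners [[496.79998779296875, -99.80000305175781], [513.2000122070312, -101.19999694824219], [516.4000244140625, -72.9000015258789], [556.2999877929688, -76.69999694824219], [558.0, -59.5], [500.6000061035156, -53.900001525878906]]
[298, 193, 127, 92, 6448]
```

```bash
sed -i 's/def fitL(w,h,iters=20):/def fitL(w,h,p0=None):/; s/    p0=np.r_\[/    if p0 is None: p0=np.r_[/' h.py
cat >> h.py <<'E'
def measure(f,prow=(70,170),pcol=(290,395)):
    im=f['image'];hsv=cv2.cvtColor(im,cv2.COLOR_RGB2HSV); P=wz(f); ob=r.get_obs()
    o=ob['tcp_pos']; zt=o[2]+.0077; R0=Ro.from_rotvec(ob['orientation']).as_matrix()
    th=np.arctan2(-R0[1,0],-R0[0,0]); X=-R0[:2,0]; Y=R0[:2,1]   # L x = -tool x
    roi=np.zeros((400,640),bool); roi[prow[0]:prow[1],pcol[0]:pcol[1]]=1
    m=roi&(hsv[...,0]<16)&(hsv[...,1]>138)
    pk=None
    for z in(.006,.014):
        w,ap,s=lpose(f,m,z); p0=np.r_[(w.max(0)+w.min(0))/2,th]; pk,e=fitL(w,(31.5,-10.5),p0); report('pocket%g'%z,pk,e,ap)
    roi[:]=0;roi[180:285,290:430]=1
    m=roi&(abs(P[...,2]-zt)<.008)&(hsv[...,1]<60)&(hsv[...,2]>80)
    w,ap,s=lpose(f,m,zt); w=w[((w-o[:2]*1e3)@X<-1)]
    hd,e=fitL(w,(30,-12),np.r_[o[:2]*1e3+21*Y-5*X,th]); report('held',hd,e,ap)
    c,s=np.cos(pk[2]-hd[2]),np.sin(pk[2]-hd[2]); d=o[:2]*1e3-hd[:2]
    g=pk[:2]+np.array([[c,-s],[s,c]])@d
    print('tcp rel L (L axes)',(d@X).round(2),(d@Y).round(2),'target tcp',g.round(2),'dyaw',np.degrees(pk[2]-hd[2]).round(2))
    plan([g[0]/1e3,g[1]/1e3,.05],np.arctan2(R0[1,1],R0[0,1])+pk[2]-hd[2])
E
python3 - <<'E'
from h import *
f=grab('wrist'); measure(f)
E
```

```text
pocket0.006 centre [530.01 -23.6 ] xdeg -95.22 rms 0.76 corners [[563.0999755859375, 3.799999952316284], [502.6000061035156, 10.199999809265137], [497.20001220703125, -51.29999923706055], [515.7000122070312, -52.900001525878906], [521.5, -11.100000381469727], [561.7000122070312, -15.100000381469727]]
pocket0.014 centre [530.   -24.19] xdeg -94.98 rms 1.32 corners [[561.5, 3.0], [502.8999938964844, 9.199999809265137], [497.6000061035156, -50.400001525878906], [515.5999755859375, -51.900001525878906], [521.2000122070312, -11.399999618530273], [560.0999755859375, -15.300000190734863]]
held centre [527.66 -86.23] xdeg -94.64 rms 0.7 corners [[496.8999938964844, -100.0999984741211], [513.2999877929688, -101.4000015258789], [516.5, -73.19999694824219], [556.5, -77.0], [558.2000122070312, -59.70000076293945], [500.79998779296875, -54.099998474121094]]
tcp rel L (L axes) 6.3 -21.09 target tcp [508.43 -28.55] dyaw -0.34
shift mm [62.1 -2.9 64.6] rot [-0.0003 -0.0005  0.006 ] | tcp [ 0.5061 -0.0907  0.1146] ydir -4.86 F [-0.3 -0.2  0. ] t 4.2 w 0.0166
```

Request:
step_arm([
  [31,-1.5,30,0,0,0.007,5],
  [62,-3,64,0,0,0.007,5],
  [62,-3,64,0,0,0.007,5],
  [62,-3,64,0,0,0.007,5],
  [62,-3,64,0,0,0.007,5],
])

```text
clock: 4.7
tcp_pos: [0.5091, -0.0307, 0.0513]
orientation: [2.323, 2.113, 0.001]
contact_force: [0.4, -0.1, -0.8]
grip_width: 0.0164
gripper_force: 39.8
```

```bash
python3 - <<'E'
from h import *
plan([.5084,-.0282,.0300],np.radians(-5.3))
f=grab('wrist','w5')
i=f['image'][110:310,230:470,::-1]; cv2.imwrite('pics/w5c.png',cv2.resize(i,None,fx=3,fy=3,interpolation=cv2.INTER_CUBIC))
E
```

```text
shift mm [ 2.4 -1.  21.3] rot [ 0.0011  0.0003 -0.002 ] | tcp [ 0.5091 -0.0307  0.0513] ydir -5.41 F [ 0.4 -0.1 -0.8] t 4.7 w 0.0164
```

View pics/w5c.png

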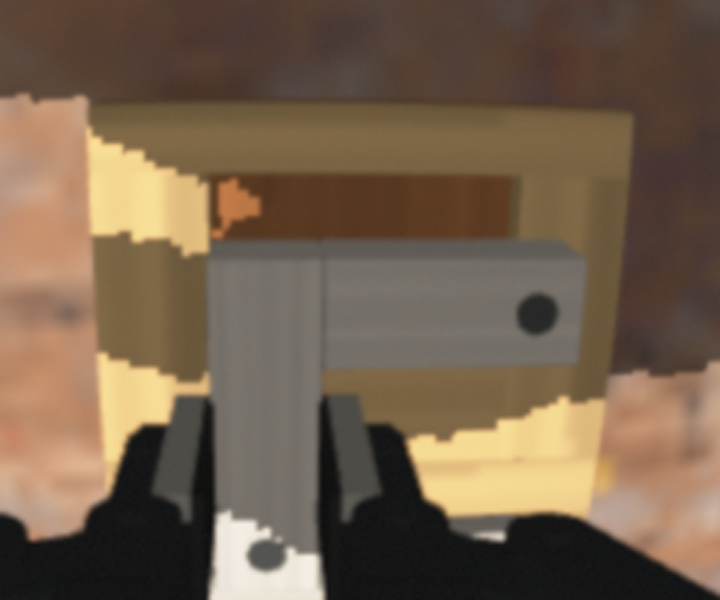

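Request:
step_arm([
  [2.4,-1,10,0,0,-0.002,5],
  [2.4,-1,21,0,0,-0.002,5],
  [2.4,-1,26,0,0,-0.002,5],
  [2.4,-1,26,0,0,-0.002,5],
  [2.4,-1,26,0,0,-0.002,5],
])

```text
clock: 5.25
tcp_pos: [0.5077, -0.0278, 0.0244]
orientation: [-2.321, -2.116, 0.001]
contact_force: [0.3, -0.5, -2.0]
grip_width: 0.0166
gripper_force: 39.9
```

```bash
python3 - <<'E'
from h import *
plan([.5084,-.0282,.016],np.radians(-5.3))
f=grab('wrist'); measure(f,(100,200),(280,420))
E
```

```text
shift mm [-0.3  0.7  8.4] rot [-0.0005  0.0002  0.0001] | tcp [ 0.5077 -0.0278  0.0244] ydir -5.29 F [ 0.3 -0.5 -2. ] t 5.25 w 0.0166
pocket0.006 centre [532.65  -5.86] xdeg -96.95 rms 3.71 corners [[501.8999938964844, 5.300000190734863], [563.2000122070312, 0.5]]
pocket0.014 centre [533.23  -4.19] xdeg -96.96 rms 3.77 corners [[502.5, 7.099999904632568], [560.7999877929688, 2.5999999046325684]]
held centre [529.24 -23.79] xdeg -94.82 rms 0.68 corners [[498.6000061035156, -37.20000076293945], [515.4000244140625, -38.79999923706055], [517.9000244140625, -10.399999618530273], [558.7999877929688, -14.199999809265137], [560.0999755859375, 2.5999999046325684], [503.70001220703125, 9.0]]
tcp rel L (L axes) 5.89 -20.81 target tcp [511.83  -7.34] dyaw -2.14
shift mm [ 20.7   2.  -25.4] rot [0.     0.0001 0.0374] | tcp [ 0.508  -0.0277  0.0246] ydir -5.29 F [ 0.5 -0.2 -0.7] t 5.3 w 0.0167
```

Request:
step_arm([
  [0,0.7,3,0,0,0,5],
  [0,0.7,6,0,0,0,5],
  [0,0.7,8.5,0,0,0,5],
  [0,0.7,8.5,0,0,0,5],
  [0,0.7,8.5,0,0,0,5],
])

```text
clock: 5.8
tcp_pos: [0.5084, -0.0275, 0.016]
orientation: [-2.321, -2.117, 0.0]
contact_force: [0.2, 0.5, -0.8]
grip_width: 0.0164
gripper_force: 39.8
```

Request:
step_arm([
  [0,0,0,0,0,0,22],
  [0,0,0,0,0,0,26],
  [0,0,0,0,0,0,26],
  [0,0,-20,0,0,0,26],
  [0,0,-60,0,0,0,26],
  [-40,0,-95,0,0,0,15],
  [-62,0,-95,0,0,0,5],
  [-62,0,-95,0,0,0,5],
])

```text
clock: 6.6
tcp_pos: [0.5031, -0.0933, 0.1129]
orientation: [2.325, 2.108, 0.002]
contact_force: [-0.4, 1.0, -0.0]
grip_width: 0.0049
gripper_force: 0.0
```

```bash
python3 - <<'E'
from h import *
f=grab('wrist'); im=f['image']; hsv=cv2.cvtColor(im,cv2.COLOR_RGB2HSV); P=wz(f)
i=im[40:300,230:470,::-1]; cv2.imwrite('pics/w6c.png',cv2.resize(i,None,fx=2.3,fy=2.3,interpolation=cv2.INTER_CUBIC))
print(wproj(f,[[.53,-.0236,.02],[.51,-.0236,.02]]))
plan([.53,-.09,.12],np.radians(-5))
g=grab('top'); c=cloud(g)
m=(hsv[...,1]<60)&(hsv[...,2]>80); roi=np.zeros_like(m); roi[60:170,290:400]=1
w,ap,s=lpose(f,m&roi,.02); report('L',*fitL(w,(30,-12),np.array([530,-23.6,np.radians(-95.2)])),ap)
for q in([0,-21],[-21,-21],[15,-21],[-21,15],[-12,0]):
    th=np.radians(-95.2); x=.530+(np.cos(th)*q[0]-np.sin(th)*q[1])/1e3; y=-.0236+(np.sin(th)*q[0]+np.cos(th)*q[1])/1e3
    k=((abs(P[...,0]-x)<.004)&(abs(P[...,1]-y)<.004)); print(q,np.median(P[k][:,2]))
E
```

```text
[[344.11526051 114.26565657]
 [317.50729622 116.61202278]]
shift mm [ 3.6 26.9 -8.1] rot [ 0.0015  0.0001 -0.0082] | tcp [ 0.5029 -0.091   0.1119] ydir -5.47 F [ 0.2 -0.   0.6] t 6.65 w 0.0049
L centre [529.99 -24.99] xdeg -94.96 rms 0.61 corners [[561.2000122070312, 1.5], [502.79998779296875, 5.900000095367432], [498.5, -51.79999923706055], [515.2000122070312, -52.70000076293945], [518.9000244140625, -12.600000381469727], [559.7999877929688, -14.699999809265137]]
[0, -21] 0.25433835973128066
[-21, -21] 0.01917691349584933
[15, -21] 0.018937691734647717
[-21, 15] 0.0191196466281786
[-12, 0] 0.018507939848266385
```

View pics/w6c.png

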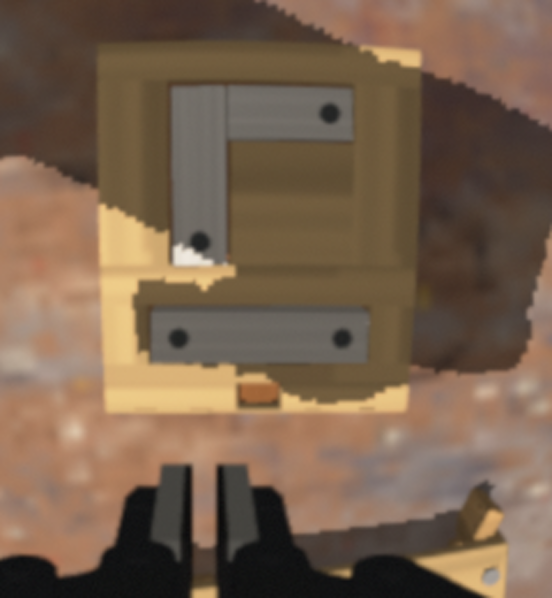

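Request:
step_arm([
  [-30,12,-36,0,0,-0.03,5],
  [-63,25,-72,0,0,-0.06,5],
  [-95,37,-108,0,0,-0.094,5],
  [-126,49,-108,0,0,-0.094,5],
  [-126,49,-108,0,0,-0.094,5],
  [-126,49,-108,0,0,-0.094,5],
])

```text
clock: 7.3
tcp_pos: [0.5399, -0.2183, 0.2181]
orientation: [-2.218, -2.222, 0.001]
contact_force: [0.1, 1.5, 0.8]
grip_width: 0.0052
gripper_force: 0.0
```

```bash
python3 - <<'E'
from h import *
plan([.54,-.22,.22],0)
f=grab('wrist'); im=f['image']; hsv=cv2.cvtColor(im,cv2.COLOR_RGB2HSV); P=wz(f)
cv2.imwrite('pics/w7.png',im[:,:,::-1])
print(wproj(f,[[.528,-.044,.014],[.55,-.172,.028],[.55,-.305,.028]]))
g=grab('top')
def rect(f,m,z,cast,n):
    k,l,s,c=cv2.connectedComponentsWithStats(m.astype(np.uint8)); i=1+np.argmax(s[1:,4])
    cn=max(cv2.findContours((l==i).astype(np.uint8),0,cv2.CHAIN_APPROX_NONE)[0],key=len)[:,0]
    w=(cast(f,cn,z)[:,:2]*1e3).astype(np.float32); print(n,cv2.minAreaRect(w),s[i].tolist(),cv2.approxPolyDP(w.reshape(-1,1,2),6,True)[:,0].round(1).tolist())
    return w
def wood(h): return (h[...,0]>12)&(h[...,0]<28)&(h[...,1]>70)&(h[...,2]>60)
# housing roof from the top camera: line fits of its long sides and back
h=cv2.cvtColor(g['image'],cv2.COLOR_RGB2HSV); Q=cloud(g)
w=rect(g,wood(h)&(Q[...,2]>.02)&(Q[...,2]<.034)&(Q[...,1]<-.15)&(abs(Q[...,0]-.55)<.1),.028,ray,'top housing')
w=rect(f,(P[...,2]>.009)&(P[...,2]<.022)&(P[...,1]>-.14)&(P[...,1]<.04)&(abs(P[...,0]-.53)<.1),.014,wcast,'wrist tray depth')
w=rect(f,(P[...,2]>.022)&(P[...,2]<.034)&(P[...,1]<-.1)&(abs(P[...,0]-.55)<.1),.028,wcast,'wrist housing depth')
E
```

```text
shift mm [-1.7  0.1 -1.9] rot [-0.0019 -0.0009  0.0021] | tcp [ 0.5399 -0.2183  0.2181] ydir 0.12 F [0.1 1.5 0.8] t 7.3 w 0.0052
[[307.99455769  26.28002311]
 [327.88282689 139.07840417]
 [326.63639286 253.73927214]]
top housing ((547.6358032226562, -209.18466186523438), (136.4934844970703, 105.38040924072266), 1.6466171741485596) [370, 174, 38, 49, 1483] [[611.4000244140625, -157.5], [600.2000122070312, -168.89999389648438], [483.8999938964844, -172.3000030517578], [480.70001220703125, -158.39999389648438], [480.29998779296875, -242.10000610351562], [531.5, -262.1000061035156], [554.0999755859375, -259.3999938964844], [565.2000122070312, -248.1999969482422], [617.2000122070312, -254.1999969482422], [614.5999755859375, -168.8000030517578], [605.9000244140625, -166.10000610351562]]
wrist tray depth ((526.8204956054688, -56.717613220214844), (105.27742767333984, 110.47364807128906), 84.53823852539062) [254, 0, 107, 87, 7894] [[476.79998779296875, -8.600000381469727], [468.1000061035156, -102.80000305175781], [575.5, -113.0], [586.0999755859375, -9.5], [561.2999877929688, -17.100000381469727], [561.2999877929688, -10.699999809265137]]
wrist housing depth ((548.1795654296875, -234.8662567138672), (139.8590545654297, 131.4833984375), 1.542237401008606) [260, 136, 130, 116, 13558] [[616.4000244140625, -169.39999389648438], [478.0, -172.5], [480.6000061035156, -300.8999938964844], [515.0999755859375, -300.29998779296875], [520.0999755859375, -287.5], [534.0, -287.3999938964844], [535.0999755859375, -300.20001220703125], [544.5, -300.1000061035156], [547.7999877929688, -278.70001220703125], [564.5, -300.20001220703125], [619.4000244140625, -298.20001220703125]]
```

View pics/w7.png

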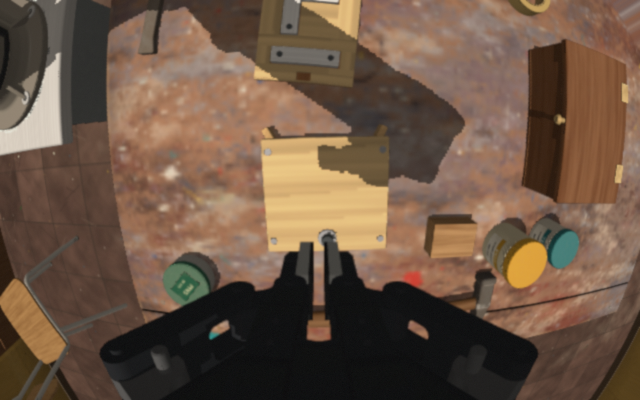

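```bash
python3 - <<'E'
from h import *
plan([.443,-.0445,.06],np.radians(-88.5)); print(r.get_obs()['joints'].round(2))
E
```

```text
shift mm [172.7 -95.7 158.3] rot [-3.100e-03  7.000e-04  1.549e+00] | tcp [ 0.5398 -0.217   0.2178] ydir 0.25 F [-0.7  0.4  0.5] t 7.4 w 0.0048
[-0.14  0.37  0.53  1.82 -0.22  1.01  0.49]
```

Request:
step_arm([
  [22,-12,0,0,0,0.14,20],
  [44,-24,0,0,0,0.28,40],
  [66,-36,10,0,0,0.42,50],
  [88,-48,30,0,0,0.56,50],
  [110,-60,50,0,0,0.7,50],
  [130,-72,80,0,0,0.84,50],
  [150,-84,100,0,0,0.98,50],
  [172,-96,120,0,0,1.12,50],
])

```text
clock: 8.2
tcp_pos: [0.4422, -0.0453, 0.0979]
orientation: [-3.062, -0.7, 0.002]
contact_force: [0.3, 0.5, -1.1]
grip_width: 0.0499
gripper_force: 0.0
```

```bash
python3 - <<'E'
from h import *
plan([.443,-.0445,.03],np.radians(-88.5)); print(r.get_obs()['joints'].round(2))
E
```

```text
shift mm [ 1.2 -0.3 67.9] rot [-0.0007  0.0014  0.423 ] | tcp [ 0.4422 -0.0453  0.0979] ydir -64.26 F [ 0.3  0.5 -1.1] t 8.2 w 0.0499
[-0.6   0.36  0.68  2.24 -0.38  0.65 -0.77]
```

Request:
step_arm([
  [1,0,20,0,0,0.14,50],
  [1,0,45,0,0,0.28,50],
  [1,0,67,0,0,0.423,50],
  [1,0,67,0,0,0.423,50],
  [1,0,67,0,0,0.423,50],
])

```text
clock: 8.7
tcp_pos: [0.4439, -0.0463, 0.032]
orientation: [3.141, 0.055, -0.003]
contact_force: [0.8, 0.1, 0.1]
grip_width: 0.0499
gripper_force: 0.0
```

```bash
python3 - <<'E'
from h import *
plan([.443,-.0445,.002],np.radians(-88.5)); print(r.get_obs()['joints'].round(2))
print('end');plan([.4775,-.0453,.002],np.radians(-88.5))
f=grab('wrist'); P=wz(f)
# tip height: lowest points of the fingers near the tool
o=r.get_obs()['tcp_pos']
for s in(-1,1):
    k=(abs(P[...,0]-o[0])<.013)&(s*(P[...,1]-o[1])>.02)&(s*(P[...,1]-o[1])<.045)&(P[...,2]>.012); print(s,k.sum(),P[k][:,2].min() if k.any() else None, o[2])
E
```

```text
shift mm [-0.8 -1.9 30. ] rot [0.0001 0.0018 0.0086] | tcp [ 0.4439 -0.0463  0.032 ] ydir -88.01 F [0.8 0.1 0.1] t 8.7 w 0.0499
[-0.55  0.52  0.64  2.27 -0.63  0.53 -0.96]
end
shift mm [33.6  0.1 30. ] rot [0.0001 0.0018 0.0086] | tcp [ 0.4439 -0.0463  0.032 ] ydir -88.01 F [0.8 0.1 0.1] t 8.7 w 0.0499
-1 4483 0.03349830873950874 0.03263299507135083
1 4734 0.033708600197421355 0.03263299507135083
```

Request:
step_arm([
  [-1,0,15,0,0,0.009,50],
  [-1,0,27,0,0,0.009,50],
  [-1,0,27.5,0,0,0.009,50],
  [4,0,27.5,0,0,0.009,50],
  [9,0,27.5,0,0,0.009,50],
  [13,0,27.5,0,0,0.009,50],
  [17,0,27.5,0,0,0.009,50],
  [20,0,27.5,0,0,0.009,50],
])

```text
clock: 9.55
tcp_pos: [0.463, -0.0468, 0.0046]
orientation: [-3.141, -0.031, 0.005]
contact_force: [-5.0, -1.0, 3.3]
grip_width: 0.0503
gripper_force: 2.9
```

Request:
step_arm([
  [2,0,0,0,0,0,50],
  [4,0,0,0,0,0,50],
  [6,0,0,0,0,0,50],
  [8,0,0,0,0,0,50],
  [9,0,0,0,0,0,50],
  [9,0,0,0,0,0,50],
])

```text
clock: 10.15
tcp_pos: [0.4729, -0.0468, 0.0046]
orientation: [3.141, 0.032, -0.002]
contact_force: [-3.7, -2.4, 1.3]
grip_width: 0.0503
gripper_force: 1.9
```

```bash
cat >> h.py <<'E'
def tray(f,P,cast,cx):
    m=(P[...,2]>.010)&(P[...,2]<.0245)&(abs(P[...,0]-.55)<.1)&(abs(P[...,1]-cx)<.09)
    hsv=cv2.cvtColor(f['image'],cv2.COLOR_RGB2HSV); m&=(((hsv[...,0]>12)&(hsv[...,0]<28)&(hsv[...,1]>70))|((hsv[...,1]<60)&(hsv[...,2]>80)))
    k,l,s,c=cv2.connectedComponentsWithStats(m.astype(np.uint8)); i=1+np.argmax(s[1:,4])
    cn=max(cv2.findContours((l==i).astype(np.uint8),0,cv2.CHAIN_APPROX_NONE)[0],key=len)[:,0]
    w=(cast(f,cn,.014)[:,:2]*1e3).astype(np.float32); print('tray rect',np.round(np.r_[cv2.minAreaRect(w)[0],cv2.minAreaRect(w)[1],cv2.minAreaRect(w)[2]],2),cv2.approxPolyDP(w.reshape(-1,1,2),6,True)[:,0].round(1).tolist())
E
python3 - <<'E'
from h import *
plan([.4775,-.0453,.004],np.radians(-88.5))
g=grab('top'); tray(g,cloud(g),ray,-.05); g=grab('wrist','w8'); tray(g,wz(g),wcast,-.05)
E
```

```text
shift mm [ 4.6 -1.4  0.6] rot [ 0.0003  0.0014 -0.006 ] | tcp [ 0.4729 -0.0468  0.0046] ydir -88.85 F [-3.7 -2.4  1.3] t 10.15 w 0.0503
tray rect [566.82  12.24  51.12 103.91  53.29] [[593.2000122070312, -39.29999923706055], [594.2000122070312, 23.700000762939453], [510.70001220703125, 23.899999618530273], [525.2999877929688, 13.0], [559.7000122070312, 14.100000381469727], [531.2000122070312, 7.5]]
tray rect [538.48 -39.6  129.06 113.    89.16] [[595.4000244140625, 23.5], [486.3999938964844, 24.700000762939453], [484.8999938964844, -101.5999984741211], [593.0999755859375, -104.5999984741211]]
```

View pics/w8.png

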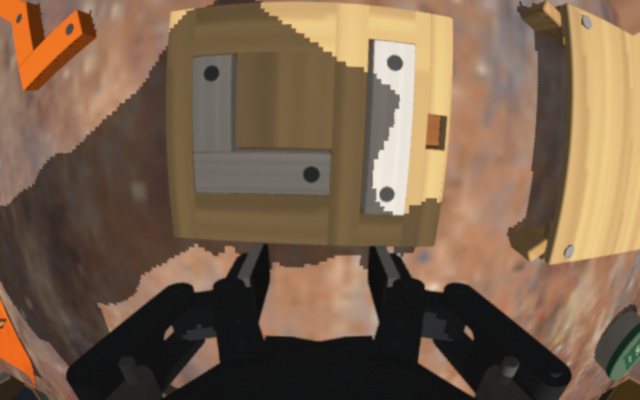

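```bash
python3 - <<'E'
from h import *
g=grab('wrist')
P=wz(g); hsv=cv2.cvtColor(g['image'],cv2.COLOR_RGB2HSV)
m=(P[...,2]>.0235)&(P[...,2]<.032)&(P[...,1]<-.15)&(abs(P[...,0]-.55)<.1)
k,l,s,c=cv2.connectedComponentsWithStats(m.astype(np.uint8)); i=1+np.argmax(s[1:,4])
cn=max(cv2.findContours((l==i).astype(np.uint8),0,cv2.CHAIN_APPROX_NONE)[0],key=len)[:,0]
w=wcast(g,cn,.028)[:,:2]*1e3; print(cv2.approxPolyDP(w.astype(np.float32).reshape(-1,1,2),5,True)[:,0].round(1).tolist())
print('screws',(wcast(g,[[586,21],[569,251]],.028)*1e3).round(1).tolist())
f=grab('top'); print('screws top',(ray(f,[[220+571/3.6,160+59/3.6],[220+576/3.6,160+217/3.6],[220+703/3.6,160+59/3.6],[220+711/3.6,160+217/3.6]],.028)*1e3).round(1).tolist())
E
```

```text
[[614.7999877929688, -165.8000030517578], [479.1000061035156, -168.8000030517578], [481.0, -272.20001220703125], [567.7000122070312, -234.89999389648438], [622.2999877929688, -239.0]]
screws [[609.6, -180.9, 28.0], [485.2, -184.8, 28.0]]
screws top [[608.1, -182.0, 28.0], [483.5, -186.3, 28.0], [611.3, -286.2, 28.0], [486.5, -291.1, 28.0]]
```

Request:
step_arm([
  [1,0,0,0,0,-0.02,50],
  [2,0,0,0,0,-0.04,50],
  [3,0,0,0,0,-0.045,50],
  [4,0,0,0,0,-0.045,50],
  [4,0,0,0,0,-0.045,50],
  [4,0,0,0,0,-0.045,50],
])

```text
clock: 10.95
tcp_pos: [0.4781, -0.046, 0.0047]
orientation: [-3.14, -0.104, -0.001]
contact_force: [-1.7, -1.2, -0.8]
grip_width: 0.0501
gripper_force: 0.9
```

```bash
python3 - <<'E'
from h import *
plan([.4775,-.0453,.004],np.radians(-88.5))
g=grab('wrist','w9'); tray(g,wz(g),wcast,-.05)
P=wz(g)
m=(P[...,2]>.0235)&(P[...,2]<.032)&(P[...,1]<-.15)&(abs(P[...,0]-.55)<.1)
k,l,s,c=cv2.connectedComponentsWithStats(m.astype(np.uint8)); i=1+np.argmax(s[1:,4])
cn=max(cv2.findContours((l==i).astype(np.uint8),0,cv2.CHAIN_APPROX_NONE)[0],key=len)[:,0]
w=wcast(g,cn,.028)[:,:2]*1e3; w=w[(w[:,1]>-200)]
print(cv2.approxPolyDP(w.astype(np.float32).reshape(-1,1,2),4,True)[:,0].round(1).tolist())
E
```

```text
shift mm [-0.5 -0.7  0.7] rot [-0.0001 -0.0006  0.0399] | tcp [ 0.4781 -0.046   0.0047] ydir -86.22 F [-1.7 -1.2 -0.8] t 10.95 w 0.0501
tray rect [545.37 -36.97 110.25 128.94   0.57] [[599.4000244140625, 27.5], [490.70001220703125, 26.299999237060547], [492.3999938964844, -101.4000015258789], [600.2000122070312, -100.5]]
[[615.2999877929688, -168.0], [606.2000122070312, -162.6999969482422], [479.70001220703125, -167.3000030517578], [479.20001220703125, -199.1999969482422], [615.9000244140625, -199.10000610351562]]
```

Request:
step_arm([
  [-12,0,0,0,0,0,50],
  [-12,0,-40,0,0,0,50],
  [-12,0,-80,0,0,-0.14,50],
  [-12,-25,-85,0,0,-0.28,50],
  [0,-50,-85,0,0,-0.42,50],
  [20,-75,-85,0,0,-0.56,60],
  [40,-95,-85,0,0,-0.7,60],
  [60,-100,-85,0,0,-0.84,60],
])

```text
clock: 11.8
tcp_pos: [0.5314, 0.0612, 0.0898]
orientation: [-2.816, -1.388, -0.003]
contact_force: [0.3, -1.0, -0.3]
grip_width: 0.0601
gripper_force: 0.0
```

```bash
python3 - <<'E'
from h import *
plan([.5415,.055,.03],np.radians(1.65))
E
```

```text
shift mm [ 1.2 11.8 59.8] rot [ 2.000e-04 -2.300e-03 -6.836e-01] | tcp [0.5314 0.0612 0.0898] ydir -37.52 F [ 0.3 -1.  -0.3] t 11.8 w 0.0601
```

Request:
step_arm([
  [1,12,0,0,0,-0.14,60],
  [1,12,10,0,0,-0.28,60],
  [1,12,20,0,0,-0.42,60],
  [1,12,40,0,0,-0.56,60],
  [1,12,60,0,0,-0.684,60],
  [1,12,78,0,0,-0.684,60],
  [1,12,84,0,0,-0.684,60],
  [1,12,84,0,0,-0.684,60],
])

```text
clock: 12.6
tcp_pos: [0.5404, 0.0508, 0.0052]
orientation: [-2.2, -2.241, 0.001]
contact_force: [-0.2, -0.1, -0.0]
grip_width: 0.0603
gripper_force: 0.0
```

```bash
python3 - <<'E'
from h import *
plan([.5415,.055,.005],np.radians(1.65))
E
```

```text
shift mm [4.1 1.2 0.2] rot [-0.001   0.0001 -0.0102] | tcp [0.5404 0.0508 0.0052] ydir 1.06 F [-0.2 -0.1 -0. ] t 12.6 w 0.0603
```

Request:
step_arm([
  [-5,1,0,0,0,-0.01,60],
  [-11,1,0,0,0,-0.01,60],
  [-16,1,0,0,0,-0.01,60],
  [-22,1.2,0,0,0,-0.01,60],
  [-29,1.3,0,0,0,-0.01,60],
  [-36,1.4,0,0,0,-0.01,60],
  [-43,1.5,0,0,0,-0.01,60],
  [-50,1.5,0,0,0,-0.01,60],
])

```text
clock: 13.4
tcp_pos: [0.5443, 0.0022, 0.0064]
orientation: [-2.187, -2.255, -0.004]
contact_force: [1.2, 5.1, 3.7]
grip_width: 0.06
gripper_force: 3.0
```

```bash
cat >> h.py <<'E'
def hous(g,P):
    m=(P[...,2]>.0235)&(P[...,2]<.032)&(P[...,1]<-.14)&(abs(P[...,0]-.55)<.1)
    k,l,s,c=cv2.connectedComponentsWithStats(m.astype(np.uint8)); i=1+np.argmax(s[1:,4])
    cn=max(cv2.findContours((l==i).astype(np.uint8),0,cv2.CHAIN_APPROX_NONE)[0],key=len)[:,0]
    w=wcast(g,cn,.028)[:,:2]*1e3
    print('housing',cv2.approxPolyDP(w.astype(np.float32).reshape(-1,1,2),4,True)[:,0].round(1).tolist())
E
python3 - <<'E'
from h import *
plan([.5415,.055,.005],np.radians(1.65))
g=grab('top'); Q=cloud(g); tray(g,Q,ray,-.08); cv2.imwrite('pics/t10.png',cv2.resize(g['image'][150:250,270:440,::-1],None,fx=4,fy=4,interpolation=cv2.INTER_CUBIC))
E
```

```text
shift mm [52.9 -1.2  1.5] rot [ 0.0016 -0.0019  0.0014] | tcp [0.5443 0.0022 0.0064] ydir 1.73 F [1.2 5.1 3.7] t 13.4 w 0.06
tray rect [548.94 -94.58 109.98  85.71   1.24] [[602.7999877929688, -67.80000305175781], [493.0, -52.900001525878906], [495.5, -137.6999969482422], [604.7999877929688, -133.6999969482422]]
```

Request:
step_arm([
  [-5,-0.5,0,0,0,0,60],
  [-10,-1,0,0,0,0,60],
  [-15,-1.5,0,0,0,0,60],
  [-20,-2,0,0,0,0,60],
  [-25,-2.5,0,0,0,0,60],
  [-30,-2.5,0,0,0,0,60],
])

```text
clock: 14.05
tcp_pos: [0.5427, -0.0275, 0.0064]
orientation: [-2.187, -2.255, -0.004]
contact_force: [-0.4, 5.8, 3.7]
grip_width: 0.0601
gripper_force: 3.8
```

```bash
python3 - <<'E'
from h import *
plan([.5415,.055,.005],np.radians(1.65))
g=grab('top'); Q=cloud(g); tray(g,Q,ray,-.1)
E
```

```text
shift mm [82.5  1.3  1.6] rot [ 0.0016 -0.0019  0.0018] | tcp [ 0.5427 -0.0275  0.0064] ydir 1.75 F [-0.4  5.8  3.7] t 14.05 w 0.0601
tray rect [ 554.48 -131.78  123.95   76.49    1.66] [[614.5999755859375, -168.10000610351562], [617.2999877929688, -159.5], [602.5999755859375, -159.60000610351562], [601.2000122070312, -110.80000305175781], [491.3999938964844, -95.30000305175781], [496.5, -171.6999969482422], [547.7000122070312, -165.6999969482422], [536.0, -157.1999969482422], [553.0999755859375, -151.39999389648438], [544.2999877929688, -145.8000030517578], [558.7999877929688, -148.5], [556.4000244140625, -165.60000610351562]]
```

Request:
step_arm([
  [-4,0,0,0,0,0,60],
  [-8,0,0,0,0,0,60],
  [-12,0,0,0,0,0,60],
  [-16,0,0,0,0,0,60],
  [-20,0,0,0,0,0,60],
])

```text
clock: 14.6
tcp_pos: [0.5428, -0.0466, 0.0063]
orientation: [-2.186, -2.254, -0.004]
contact_force: [-1.2, 8.1, 5.5]
grip_width: 0.0601
gripper_force: 5.0
```

Request:
step_arm([
  [-4,0,0,0,0,0,60],
  [-8,0,0,0,0,0,60],
  [-12,0,0,0,0,0,60],
  [-16,0,0,0,0,0,60],
])

```text
clock: 15.0
tcp_pos: [0.5432, -0.0626, 0.0063]
orientation: [-2.186, -2.254, -0.004]
contact_force: [-1.3, 8.4, 6.9]
grip_width: 0.06
gripper_force: 5.3
```

Request:
step_arm([
  [-4,0,0,0,0,0,60],
  [-8,0,0,0,0,0,60],
  [-12,0,0,0,0,0,60],
  [-16,0,0,0,0,0,60],
])

```text
clock: 15.4
tcp_pos: [0.5437, -0.0785, 0.0063]
orientation: [-2.185, -2.254, -0.004]
contact_force: [-1.1, 9.4, 7.4]
grip_width: 0.0597
gripper_force: 5.5
```

Request:
step_arm([
  [-4,0,0,0,0,0,60],
  [-8,0,0,0,0,0,60],
  [-12,0,0,0,0,0,60],
  [-16,0,0,0,0,0,60],
  [-20,0,0,0,0,0,60],
])

```text
clock: 15.9
tcp_pos: [0.5441, -0.0983, 0.0062]
orientation: [-2.185, -2.254, -0.004]
contact_force: [-2.0, 8.3, 7.4]
grip_width: 0.0601
gripper_force: 5.9
```

Request:
step_arm([
  [-4,0,0,0,0,0,60],
  [-8,0,0,0,0,0,60],
  [-12,0,0,0,0,0,60],
  [-16,0,0,0,0,0,60],
])

```text
clock: 16.3
tcp_pos: [0.5445, -0.1141, 0.0063]
orientation: [-2.185, -2.254, -0.004]
contact_force: [-1.7, 9.1, 7.9]
grip_width: 0.06
gripper_force: 6.1
```

```bash
python3 - <<'E'
from h import *
plan([.5415,.055,.005],np.radians(1.65))
g=grab('top'); P=cloud(g); f=grab('side'); 
hsv=cv2.cvtColor(g['image'],cv2.COLOR_RGB2HSV)
m=(hsv[...,0]>12)&(hsv[...,0]<28)&(hsv[...,1]>70)&(hsv[...,2]>60)&(P[...,2]>.009)&(P[...,2]<.035)&(abs(P[...,0]-.55)<.08)&(P[...,1]<-.05)&(P[...,1]>-.33)
for x in np.arange(.49,.61,.01):
    k=m&(abs(P[...,0]-x)<.004); print(round(x,2),'rear',P[k][:,1].max().round(4),'zs',np.median(P[k&(P[...,1]>-.16)][:,2]).round(3))
E
```

```text
shift mm [169.1   2.2   1.9] rot [-0.0003 -0.0036  0.0025] | tcp [ 0.5445 -0.1141  0.0063] ydir 1.79 F [-1.7  9.1  7.9] t 16.3 w 0.06
0.49 rear -0.2223 zs nan
0.5 rear -0.2222 zs nan
0.51 rear -0.2221 zs nan
0.52 rear -0.2228 zs nan
0.53 rear -0.2228 zs nan
0.54 rear -0.2223 zs nan
0.55 rear -0.2227 zs nan
0.56 rear -0.2228 zs nan
0.57 rear -0.2254 zs nan
0.58 rear -0.2289 zs nan
0.59 rear -0.2334 zs nan
0.6 rear -0.2374 zs nan
  return _methods._mean(a, axis=axis, dtype=dtype,
  ret = ret.dtype.type(ret / rcount)
```

Request:
step_arm([
  [-4,0,0,0,0,0,60],
  [-8,0,0,0,0,0,60],
  [-12,0,0,0,0,0,60],
  [-15,0,0,0,0,0,60],
  [-18,0,0,0,0,0,60],
])

```text
clock: 16.9
tcp_pos: [0.5451, -0.1321, 0.0063]
orientation: [-2.185, -2.254, -0.004]
contact_force: [-0.6, 9.7, 7.6]
grip_width: 0.0599
gripper_force: 6.3
```

Request:
step_arm([
  [-1,0,0,0,0,0,60],
  [-2,0,0,0,0,0,60],
  [-3,0,0,0,0,0,60],
  [-4,0,0,0,0,0,60],
])

```text
clock: 17.3
tcp_pos: [0.5452, -0.1358, 0.0062]
orientation: [-2.184, -2.254, -0.004]
contact_force: [-2.5, 9.5, 8.3]
grip_width: 0.0599
gripper_force: 6.4
```

Request:
step_arm([
  [-1,0,0,0,0,0,60],
  [-2,0,0,0,0,0,60],
  [-3,0,0,0,0,0,60],
  [-4,0,0,0,0,0,60],
])

```text
clock: 17.7
tcp_pos: [0.5452, -0.1398, 0.0062]
orientation: [-2.184, -2.254, -0.004]
contact_force: [-1.6, 9.4, 8.5]
grip_width: 0.0597
gripper_force: 6.4
```

Request:
step_arm([
  [-1,0,0,0,0,0,60],
  [-2,0,0,0,0,0,60],
])

```text
clock: 17.9
tcp_pos: [0.5454, -0.1417, 0.0062]
orientation: [-2.184, -2.254, -0.004]
contact_force: [-2.4, 11.7, 8.9]
grip_width: 0.06
gripper_force: 6.8
```

Request:
step_arm([
  [-1,0,0,0,0,0,60],
  [-2,0,0,0,0,0,60],
])

```text
clock: 18.1
tcp_pos: [0.5454, -0.1424, 0.0062]
orientation: [-2.182, -2.253, -0.005]
contact_force: [-2.3, 15.2, 10.7]
grip_width: 0.0602
gripper_force: 8.7
```

Request:
step_arm([
  [-1,0,0,0,0,0,60],
  [-2,0,0,0,0,0,60],
])

```text
clock: 18.3
tcp_pos: [0.5453, -0.1429, 0.0062]
orientation: [-2.18, -2.253, -0.006]
contact_force: [-2.6, 18.9, 11.4]
grip_width: 0.0598
gripper_force: 10.6
```

Request:
step_arm([
  [-1,0,0,0,0,0,60],
  [-2,0,0,0,0,0,60],
])

```text
clock: 18.5
tcp_pos: [0.5454, -0.1433, 0.0061]
orientation: [-2.178, -2.253, -0.008]
contact_force: [-3.4, 21.5, 13.4]
grip_width: 0.0597
gripper_force: 12.5
```

Request:
step_arm([
  [-1,0,0,0,0,0,60],
  [-2,0,0,0,0,0,60],
])

```text
clock: 18.7
tcp_pos: [0.5453, -0.1436, 0.0061]
orientation: [-2.175, -2.253, -0.009]
contact_force: [-3.8, 25.2, 15.1]
grip_width: 0.06
gripper_force: 14.5
```

Request:
step_arm([
  [-1,0,0,0,0,0,60],
  [-2,0,0,0,0,0,60],
])

```text
clock: 18.9
tcp_pos: [0.5453, -0.1439, 0.0061]
orientation: [-2.173, -2.253, -0.01]
contact_force: [-3.7, 29.9, 16.9]
grip_width: 0.0601
gripper_force: 16.4
```

Request:
step_arm([
  [-1,0,0,0,0,0,60],
  [-2,0,0,0,0,0,60],
])

```text
clock: 19.1
tcp_pos: [0.5453, -0.1444, 0.0061]
orientation: [-2.171, -2.252, -0.012]
contact_force: [-4.5, 32.9, 19.2]
grip_width: 0.0602
gripper_force: 18.2
```

```bash
python3 - <<'E'
from h import *
plan([.5453,-.1444,.005],np.radians(1.65)); o=r.get_obs(); print(o['moment'],Ro.from_rotvec(o['orientation']).as_matrix().round(3).tolist())
f=grab('wrist','w11'); P=wz(f); hsv=cv2.cvtColor(f['image'],cv2.COLOR_RGB2HSV)
for x in np.arange(.48,.62,.01):
    k=(abs(P[...,0]-x)<.003)&(P[...,1]<-.11)&(P[...,1]>-.2)&(P[...,2]<.06)
    a=P[k]; t=a[(a[:,2]>.009)&(a[:,2]<.017)]; h=a[(a[:,2]>.023)&(a[:,2]<.032)]
    print(round(x,2),'tray',(t[:,1].max()*1e3).round(1) if len(t) else None,'roof',(h[:,1].max()*1e3).round(1) if len(h) else None)
for q in([100,0]),: pass
i=f['image']; print(wproj(f,[[.545,-.157,.014],[.545,-.17,.028]]))
E
```

```text
shift mm [-0.  -0.   1.1] rot [-0.004  -0.0149  0.0082] | tcp [ 0.5453 -0.1444  0.0061] ydir 2.12 F [-4.5 32.9 19.2] t 19.1 w 0.0602
[ 6.90969391  0.86924894 -0.35879073] [[-0.037, 0.999, -0.004], [0.999, 0.037, 0.015], [0.015, -0.004, -1.0]]
0.48 tray -158.6 roof -186.5
0.49 tray None roof -185.3
0.5 tray None roof -138.6
0.51 tray -134.4 roof -134.5
0.52 tray -153.7 roof -169.8
0.53 tray -153.6 roof -169.2
0.54 tray -153.0 roof -168.9
0.55 tray -152.8 roof -168.9
0.56 tray -152.6 roof -168.6
0.57 tray -152.0 roof -168.0
0.58 tray -131.9 roof -132.0
0.59 tray -136.6 roof -135.3
0.6 tray -151.2 roof None
0.61 tray -154.5 roof -180.4
0.62 tray None roof -195.8
[[315.99951528 287.93177226]
 [314.77354317 325.25026977]]
```

Request:
step_arm([
  [0,0,-1,0,0,0,60],
  [0,0,-2,0,0,0,60],
])

```text
clock: 19.35
tcp_pos: [0.5455, -0.1492, 0.0075]
orientation: [-2.177, -2.254, -0.007]
contact_force: [0.9, 17.0, 2.4]
grip_width: 0.0599
gripper_force: 7.0
```

Request:
step_arm([
  [-1,0,-0.5,0,0,0,60],
  [-2,0,-1,0,0,0,60],
])

```text
clock: 19.55
tcp_pos: [0.5455, -0.1508, 0.0084]
orientation: [-2.176, -2.255, -0.007]
contact_force: [-0.9, 5.5, 12.4]
grip_width: 0.06
gripper_force: 6.9
```

```bash
cat > rear.py <<'E'
from h import *
o=r.get_obs(); print(o['contact_force'].round(1),o['tcp_pos'].round(4),o['clock'])
f=grab('wrist'); P=wz(f)
for x in (.48,.52,.53,.54,.55,.56,.57,.61):
    k=(abs(P[...,0]-x)<.003)&(P[...,1]<-.11)&(P[...,1]>-.2)&(P[...,2]<.06)
    a=P[k]; t=a[(a[:,2]>.009)&(a[:,2]<.017)]; h=a[(a[:,2]>.023)&(a[:,2]<.032)]
    print(x,'tray',(t[:,1].max()*1e3).round(1) if len(t) else None,np.median(t[:,2]).round(4) if len(t) else None,'roof',(h[:,1].max()*1e3).round(1) if len(h) else None)
E
python3 rear.py
```

```text
[-0.9  5.5 12.4] [ 0.5455 -0.1508  0.0084] 19.55
0.48 tray -158.4 0.0137 roof -195.4
0.52 tray -157.9 0.0127 roof -169.6
0.53 tray -157.5 0.0128 roof -169.6
0.54 tray -157.0 0.0127 roof -169.2
0.55 tray -156.6 0.0126 roof -168.6
0.56 tray -156.6 0.0128 roof -168.4
0.57 tray -156.4 0.0128 roof -167.9
0.61 tray -154.6 0.0128 roof -189.6
```

Request:
step_arm([
  [8,0,0,0,0,0,60],
  [25,0,0,0,0,0,60],
  [40,0,-30,0,0,0,60],
  [40,0,-60,0,0,0,60],
  [40,0,-60,0,0,0,60],
  [40,0,-60,0,0,0,60],
])

```text
clock: 20.2
tcp_pos: [0.5446, -0.1197, 0.0691]
orientation: [2.189, 2.251, 0.001]
contact_force: [1.0, -0.2, -0.3]
grip_width: 0.0601
gripper_force: 0.0
```

```bash
python3 rear.py
```

```text
[ 1.  -0.2 -0.3] [ 0.5446 -0.1197  0.0691] 20.2
0.48 tray None None roof None
0.52 tray -157.7 0.0127 roof -169.3
0.53 tray -157.7 0.0127 roof -169.8
0.54 tray -157.4 0.0127 roof -169.0
0.55 tray -156.6 0.0127 roof -168.5
0.56 tray -156.7 0.0128 roof -168.4
0.57 tray -156.7 0.0128 roof -168.4
0.61 tray None None roof None
```

Tray stands out 12 mm, square, released: home.

```bash
python3 -c "
from bench import r
print(r.hand_in())"
```

```text
the job is handed in; nothing more can be done
None
```

The bracket is seated in its cut-out and the tray has clicked past the catch and is home (about 12 mm standing out of the mouth, square and released). Contact force peaked at about 38 N on the reported readings. The job is handed in with no verdict shown, and I viewed 11 pictures against the limit of 10.

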